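# Start the UV disinfecting box

## Task

Start a short cycle on the UV disinfecting box: push its open lid gently down until it is fully shut, then switch the power rocker on, then press the short-programme key until it stays in, and last press the round start key and let it come back up. Use slow, light fingertip presses in that order, leave the fan rocker and the long-programme key as they are, and do not pick up or shift the instruments and other loose things on the table and in the box.

Things in the scene. Friction and masses are not known exactly. Their poses are not given: they have to be found in the camera images.
- uvbox: White top-loading UV disinfecting box, fixed to the table, 260 mm deep (x), 320 mm wide (y), its deck 130 mm high, with a chamber for instruments under a hinged lid. Origin at the centre of its underside; its x points from the control panel (front, robot's side) to the lid hinge (back), its y to the left as seen from the front, z up.
- panel: Grey control panel in front of the lid, 94 mm (x) by 320 mm, sloping up to the lid by 0.26 rad. Origin at the middle of its surface, z at right angles to it. Controls from left (+y) to right, in one row 54 to 65 mm apart: power rocker, fan rocker (black, 30 x 22 mm), square short-programme key, oblong long-programme key, round start key (all white).
- lid (a joint): Lid angle in rad: 0 fully shut, about 0.45 to 0.85 open at the start. Stiff hinge: the lid stays where it is left and needs a push of about 1 to 7 N to shut.
- lid_hinge (a point): Middle of the lid's hinge line (along the box's y), 125 mm behind the box's origin, 134 mm up. The lid is a white hood 165 mm deep from hinge to front edge, 280 mm wide, 26 mm thick above the hinge line: shut, its top is 160 mm above the table. A push straight down on it 65 mm in front of the hinge line (towards the panel) shuts it from any angle.
- lid_edge (a point): Point on the lid's outer (upper) face, 5 mm from the middle of its front edge; moves with the lid.
- power (a joint): Power rocker, the leftmost control, tilt in rad: 0 off, with its back end (the end nearer the lid) standing up, 0.4 fully on, with the back end pressed down. Stops hard there, stays where it is left; needs about 2 to 4 N on the back end.
- power_end (a point): Top of the power rocker's back end, where it is pressed, 2 mm short of its tip and 12 mm behind its pivot; moves with the rocker, about 5 mm down to fully on.
- fan (a joint): Fan rocker, next to the power rocker and like it, tilt in rad: 0 off, to be left so.
- short_key (a joint): Short-programme key (square, 24 x 24 mm), travel in m: 0 up, 0.006 fully down, where it stops hard: press slowly (it is damped). Moves at right angles to the panel, takes about 2 N and stays down when pressed.
- short_key_top (a point): Centre of the top of the square short-programme key, 10 mm above the panel when up; moves with it.
- long_key (a joint): Long-programme key (oblong, 38 x 24 mm, the long side front to back), travel in m: 0 up, to be left so.
- start_key (a joint): Start key (round, 30 mm across, the rightmost control), travel in m: 0 up, 0.006 fully down, where it stops hard: press slowly (it is damped). Moves at right angles to the panel against a spring, about 1 N at first and 4 N fully down, and comes back up.
- start_key_top (a point): Centre of the top of the round start key, 10 mm above the panel when up; moves with it.
- clamp: Steel ringed clamp 160 mm long, 5 mm thick, loose on the rack inside the box. Origin at its joint, underside.
- tweezers: Steel tweezers 130 mm long, 6 mm thick, loose on the rack inside the box. Origin at the middle of the underside.
- scissors: Steel scissors 145 mm long, 5 mm thick, loose on the table in front of the box. Origin at their joint, underside.
- brush: White instrument brush 150 mm long, 11 mm thick, loose on the table in front of the box. Origin at the underside, near the middle.
- tray: Steel instrument tray 200 x 110 x 35 mm with instruments in it, loose on the table to the right of the box. Origin at the centre of its underside.
- gallipot: Small steel bowl 68 mm across, 42 mm high, loose on the table to the left of the box. Origin at the centre of its underside.
- bottle: Closed white bottle 60 mm across, 150 mm high, loose on the table to the left of the box. Origin at the centre of its underside.

How it is judged (in metres and radians):
On the way, in this order (a step that is already met when the one before it is completed fails the run):
1. the lid is fully shut (under 0.04 rad) (value of joint lid below 0.04 rad), for 0.1 s.
2. the power rocker is on (tilted more than 0.25 of 0.4 rad) (value of joint power above 0.25 rad), for 0.1 s.
3. the short-programme key is in (more than 3 of 6 mm) (value of joint short_key above 0.003 m), for 0.1 s.
4. the start key is pressed (more than 3 of 6 mm) (value of joint start_key above 0.003 m), for 0.04 s.
At the end, for the whole second after the job is handed in: Lid shut within 0.04 rad, power rocker on (over 0.25 rad), short-programme key in (over 3 mm), start key pressed last and up again (within 1 mm), fan rocker (under 0.1 rad) and long-programme key (under 2 mm) as they were (value of joint lid below 0.04 rad and value of joint power above 0.25 rad and value of joint short_key above 0.003 m and value of joint start_key below 0.001 m and value of joint fan below 0.1 rad and value of joint long_key below 0.002 m); the robot touches nothing.
It fails at once if the start key was pressed before the lid was shut, the power on and the short programme chosen (value of joint start_key above 0.003 m and (value of joint lid above 0.04 rad or value of joint power below 0.25 rad or value of joint short_key below 0.003 m)).
It fails at once if the lid was pulled farther open (value of joint lid above 1.1 rad).
It fails at once if the fan rocker or the long-programme key was pressed (value of joint fan above 0.2 rad or value of joint long_key above 0.0025 m).
It fails at once if a switch, a key or the panel was pushed harder than 60 N, the lid or box harder than 100 N, or the lid slammed (faster than 2.5 rad/s) (contact force between any of the fingers, the arm and panel above 60 N or contact force between any of the fingers, the arm and uvbox above 100 N or velocity of joint lid below -2.5 rad/s).
It fails at once if a loose thing was shifted by more than 30 mm or lifted (distance of any of clamp, tweezers, scissors, brush, tray, gallipot, bottle from where it was at the start of the episode above 0.03 m or height (world z) of any of clamp, tweezers above 0.09 m or height (world z) of any of scissors, brush, tray, gallipot, bottle above 0.015 m or angle between bottle's own z axis and vertical above 0.5 rad).
It also fails if it takes over 51 s, if anything falls off the work surface, if the arm or the gripper's body presses on something with over 40 N, if the wrist force passes 120 N, or if a joint passes its speed limit or range.

## Robot

A 6-joint arm with a two-finger parallel gripper is mounted at the origin on the work surface. World frame = base frame: x ahead of the robot, y to its left, z up, the work surface at z = 0. Lengths are in m, angles in degrees, forces in N, time in s.
With the tool pointing down it reaches from about 0.35 to 0.875 m from the base axis. Payload 4.2 kg.
Tool frame: the origin (TCP) lies midway between the tips of the shut fingers; the grasp point (between the pads) lies 19 mm behind it; z points along the fingers, y is the direction in which the jaws open and shut (so a half turn about z gives the same grasp; the last joint's range is limited). The gripper opens to 87 mm and grips with 3 to 60 N. Pads are 19 mm wide; open, the fingers measure 117 mm over their backs; the gripper's body (75 mm by 190 mm) begins 51 mm behind the grasp point.
Start: joints at [-48.896, 22.042, 0.453, 0, -68.411, -14.817], TCP at [0.277, -0.56, 0.223] pointing down, gripper open.
Joint ranges: [-179.83, 179.83], [-69.29, 118.12], [-61.27, 80.66], [-181.25, 117.63], [-171.15, -9.14], [-177.46, 177.46]. Speed limits (degrees/s): [159.86, 159.86, 180, 180, 180, 180].

## Interface

Orientations are given as a 3x3 rotation matrix whose columns are the frame's x, y, z axes.
In Python, from station import sense, capture, finish_job gives the robot as it stands. The module is installed in compiled form; this text tells all that it offers.
- The arm moves only by the shell command python3 -m jog 'ROWS' [OPENING]. ROWS is JSON, a list of rows, each a list of 6 numbers: the shift along the tool's x, y, z in cm, then the turn, a rotation vector about the tool's x, y, z in degrees. In form: [[dx, dy, dz, wx, wy, wz], ...]. A call has exactly 5 rows; each row shifts and turns the commanded pose from where the row before left it, along the tool's axes as they then stand; what a row does not reach is not made up. A row lasts 1/12 s, in which the tool goes at most 41.7 mm and 7.16 degrees, less where a joint would pass 70% of its speed; a pose out of reach is approached as far as the arm can. A call is refused whole if a number of a shift passes 4.17 or a number of a turn 7.16, either way. A call with a gripper value outside its range is refused whole. OPENING is the finger opening in cm, from 0 to 8.7, set as the call begins (- or left out, the last holds). The fingers move at their own pace and stop on an object; the grip force is fixed at half the most. Time passes only in rows, so rows that do not move let the fingers close, or fill a call up. It gives the time, the measured TCP pose, the force and the opening at its end, in the units of the state.
- sense(): the state, without advancing time (a new reading comes with each control period).
- capture(name): name is "scene" or "top" or "wrist"; returns a dict with "frame" (384x512x3 uint8, red, green, blue), "fx", "fy", "cx", "cy" (pixels), "dist" ([k1, k2, p1, p2, k3] as OpenCV has them; the pictures are not rectified), "world_to_cam" (4x4, takes a point from world to camera coordinates). Camera axes: x right, y up, looking along -z (the intrinsics and any distortion apply to the point x, -y, -z); pixel columns grow to the right and rows downward; lengths in m; the calibration is good to about 2 mm. A picture is of the moment at which its call begins. There is no depth.
- finish_job(): hands the job in, once; it reports no verdict.
The state is a dict: "time_s": time; "joints": joint angles; "joint_velocities": joint speeds; "effort": joint torques, N m; "tcp_pos": TCP position; "ee_rot": TCP orientation; "wrist_force": force on the tool from outside, world axes, zero at the start; "moment": the same for the moment, N m; "gripper_width": opening from 0.0 (shut) to 1.0 (fully open).
Only numpy, scipy, OpenCV 4.12 (cv2) and the standard library are available. Lean on these libraries where they do the work, as an engineer would, in place of code of your own. Each camera call takes 0.05 s, during which the arm holds its last target.

## Working session

There is one attempt and no reset: what is moved stays moved. The work goes in short steps, Python scripts to look and compute and a shell command to move; the robot and the scene stay as the last step left them, time stands still between calls to the robot, and variables do not carry over. Pictures are saved under pics/ and viewed, and the job is handed in when it is done.

```bash
mkdir -p pics; cat > h.py <<'E'
import numpy as np, cv2
from station import sense, capture
def snap(n,tag):
    c=capture(n); cv2.imwrite(f"pics/{tag}.png",c["frame"][:,:,::-1]); np.save(f"pics/{tag}.npy",c,allow_pickle=True); return c
def load(tag): return np.load(f"pics/{tag}.npy",allow_pickle=True).item()
def KD(c): return np.array([[c["fx"],0,c["cx"]],[0,c["fy"],c["cy"]],[0,0,1.]]),np.array(c["dist"],float)
def ray(c,uv):
    K,D=KD(c); p=cv2.undistortPoints(np.array([[uv]],float),K,D)[0,0]
    T=np.array(c["world_to_cam"]); R=T[:3,:3]; o=-R.T@T[:3,3]
    d=R.T@np.array([p[0],-p[1],-1]); return o,d/np.linalg.norm(d)
def onz(c,uv,z):
    o,d=ray(c,uv); return o+d*(z-o[2])/d[2]
def onplane(c,uv,p,n):
    o,d=ray(c,uv); return o+d*(np.dot(p-o,n)/np.dot(d,n))
def proj(c,P):
    T=np.array(c["world_to_cam"]); q=T[:3,:3]@np.array(P)+T[:3,3]; K,D=KD(c)
    return cv2.projectPoints(np.array([[q[0],-q[1],-q[2]]]),np.zeros(3),np.zeros(3),K,D)[0].ravel()
def tri(l):
    A=np.zeros((3,3));b=np.zeros(3)
    for o,d in l:
        M=np.eye(3)-np.outer(d,d);A+=M;b+=M@o
    return np.linalg.solve(A,b)
E
python3 - <<'E'
from h import *
for n in("scene","top","wrist"):
    c=snap(n,n+"0"); T=np.array(c["world_to_cam"]); print(n,-T[:3,:3].T@T[:3,3],c["fx"],c["dist"])
s=sense(); print(s)
E
```

```text
scene [ 0.45833843 -0.64599399  0.8007517 ] 373.3715368671517 [-0.11180601  0.          0.          0.          0.        ]
top [0.35865868 0.01150523 1.173285  ] 481.8202516966677 [-0.1863412  0.         0.         0.         0.       ]
wrist [ 0.20411841 -0.59627756  0.38409342] 276.4631105274226 [0.01847605 0.         0.         0.         0.        ]
{'time_s': 0.15, 'joints': array([-4.88962879e+01,  2.20807510e+01,  3.96515396e-01, -2.02776141e-02,
       -6.84109930e+01, -1.48154332e+01]), 'joint_velocities': array([-0.12091827, -0.03733031,  0.16681428,  0.14785131,  0.00182674,
       -0.17083258]), 'effort': array([-1.78951545e-04, -3.91053307e+01,  1.87586725e+01,  4.22239691e+00,
        1.23745188e-02, -1.40654583e-04]), 'tcp_pos': array([ 0.27659894, -0.55994633,  0.22170194]), 'ee_rot': array([[-8.96634793e-01, -4.42770070e-01, -8.44687506e-04],
       [-4.42770863e-01,  8.96633596e-01,  1.46872146e-03],
       [ 1.07069291e-04,  1.69090978e-03, -9.99998565e-01]]), 'wrist_force': array([ 0.55167525,  0.45674214, -0.22677036]), 'moment': array([-0.00678795,  0.01741842, -0.05643534]), 'gripper_width': 0.9985839048055387}
```

View pics/scene0.png

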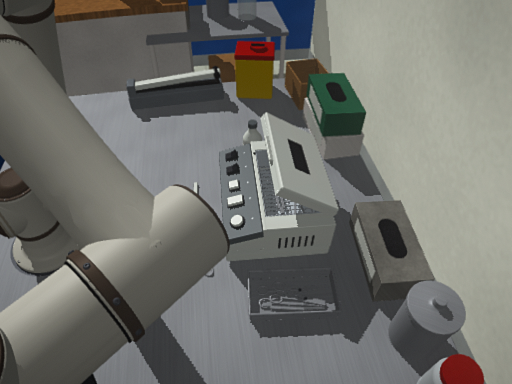

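View pics/top0.png

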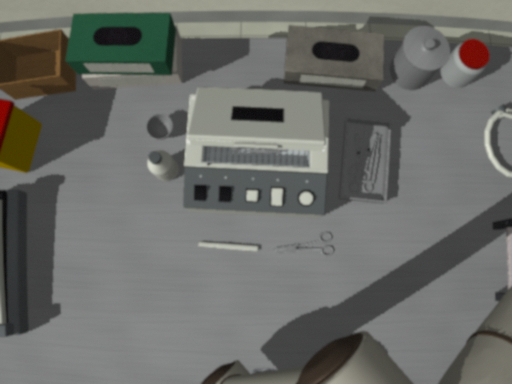

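View pics/wrist0.png

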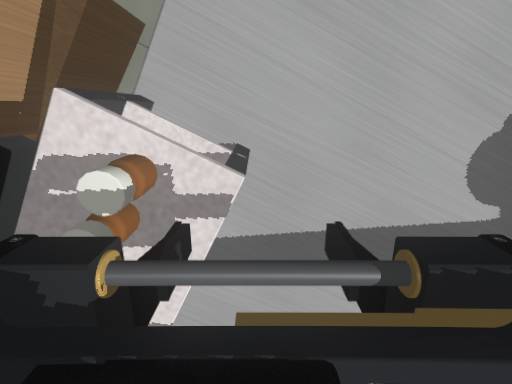

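```bash
python3 - <<'E'
from h import *
a=load("top0")["frame"][80:220,170:345,::-1]; cv2.imwrite("pics/t_crop.png",cv2.resize(a,None,fx=4,fy=4,interpolation=cv2.INTER_CUBIC))
a=load("scene0")["frame"][105:265,195:345,::-1]; cv2.imwrite("pics/s_crop.png",cv2.resize(a,None,fx=3.7,fy=3.7,interpolation=cv2.INTER_CUBIC))
E
```

```text
(no output)
```

View pics/t_crop.png

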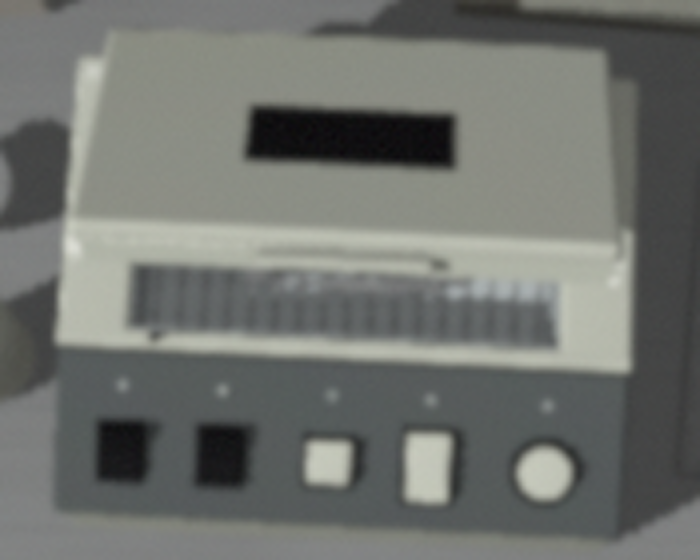

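View pics/s_crop.png

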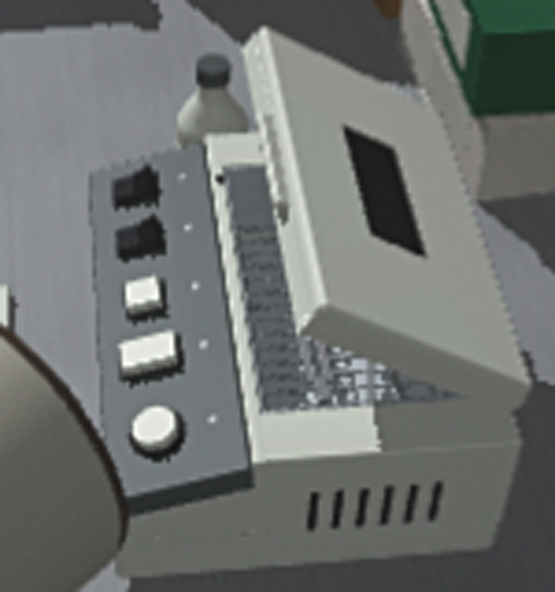

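```bash
python3 - <<'E'
from h import *
t=load("top0");s=load("scene0")
T=lambda p:(p[0]/4+170-.375,p[1]/4+80-.375)
S=lambda p:(p[0]/3.7+195-.365,p[1]/3.7+105-.365)
pts=dict(led1=((122,384),(182,176)),led2=((222,390),(188,227)),led3=((331,395),(194,286)),led4=((430,399),(204,345)),led5=((547,405),(212,419)),
short=((329,462),(146,296)),long=((428,468),(150,353)),start=((545,473),(156,427)),
pbl=((57,347),(203,148)),pbr=((632,370),(251,486)),lidFL=((76,222),(262,30)),lidFR=((618,243),(322,306)),lidBR=((607,50),(525,380)),slotA=((250,106),(345,127)),slotB=((453,167),(425,255)),slotC=((246,160),(372,200)),slotD=((455,115),(395,165)))
for k,(a,b) in pts.items():
    ra,rb=ray(t,T(a)),ray(s,S(b)); P=tri([ra,rb])
    print(k,P.round(4),(proj(t,P)-T(a)).round(1),(proj(s,P)-S(b)).round(1))
E
```

```text
led1 [0.5518 0.1452 0.1212] [-0.  -0.2] [-0.1  0. ]
led2 [0.549  0.0894 0.1201] [-0.  -0.2] [-0.2  0.1]
led3 [0.5458 0.0287 0.1201] [0. 0.] [ 0. -0.]
led4 [ 0.5446 -0.0263  0.1186] [-0.  -0.3] [-0.2  0.1]
led5 [ 0.541  -0.0912  0.1197] [-0.  -0.1] [-0.1  0. ]
short [0.5106 0.0298 0.1135] [-0.  -0.7] [-0.6  0.1]
long [ 0.5073 -0.0252  0.1147] [-0.  -0.7] [-0.6  0.1]
start [ 0.5043 -0.09    0.116 ] [-0.  -0.5] [-0.5  0.1]
pbl [0.5736 0.1833 0.1153] [0. 0.] [ 0. -0.]
pbr [ 0.5605 -0.1403  0.1113] [0.  0.8] [ 0.8 -0.2]
lidFL [0.6119 0.1553 0.241 ] [0.  0.1] [ 0.1 -0. ]
lidFR [ 0.601  -0.1162  0.2405] [-0.   0.5] [ 0.5 -0.1]
lidBR [ 0.7315 -0.1232  0.164 ] [-0.   0.3] [ 0.3 -0.1]
slotA [0.6665 0.0697 0.2208] [0.  6.1] [ 4.7 -1.6]
slotB [ 0.6712 -0.0374  0.1911] [ 0.5 -6.9] [-6.   1.6]
slotC [0.6784 0.0765 0.1409] [ 0.  -1.5] [-1.2  0.3]
slotD [ 0.6592 -0.0337  0.2687] [ 0.  -0.1] [-0.  0.]
```

```bash
cat >> h.py <<'E'
YAW=-2.5
def target(tilt):
    a=np.radians(YAW); X=np.array([np.cos(a),np.sin(a),0]);Y=np.array([-np.sin(a),np.cos(a),0]);Z=np.array([0,0,1.])
    z=np.sin(tilt)*X-np.cos(tilt)*Z; y=Y; x=np.cross(y,z); return np.stack([x,y,z],1)
def go(P,tilt=0.):
    s=sense(); R=s["ee_rot"]; d=R.T@(np.array(P)-s["tcp_pos"])*100
    w=cv2.Rodrigues(R.T@target(tilt))[0].ravel()*57.29578
    print("t",round(s["time_s"],2),"tcp",s["tcp_pos"].round(4),"F",s["wrist_force"].round(2),"d cm(tool now)",d.round(2),"w",w.round(2), "d in target frame",(target(tilt).T@(np.array(P)-s["tcp_pos"])*100).round(2))
E
python3 -m jog '[[0,0,-2,0,0,5.8],[0,0,-2,0,0,5.8],[0,0,-2,0,0,5.8],[0,0,-2,0,0,5.8],[0,0,-2,0,0,5.8]]' 0
python3 -c "
from h import *
go([.668,.02,.30])"
```

```text
time_s: 0.57
tcp_pos: [0.2767, -0.5601, 0.3231]
ee_rot: [[-0.999, 0.052, -0.0], [0.052, 0.999, 0.001], [0.0, 0.001, -1.0]]
wrist_force: [0.5, -0.1, -0.2]
gripper_width: 0.708
t 0.57 tcp [ 0.2767 -0.5601  0.3231] F [ 0.46 -0.1  -0.25] d cm(tool now) [-36.04  59.97   2.34] w [ 0.05 -0.03 -0.5 ] d in target frame [-36.57  59.66   2.31]
```

```bash
for i in 1; do python3 -m jog '[[-1.8,3,0,0,0,-0.5],[-1.8,3,0,0,0,0],[-1.8,3,0,0,0,0],[-1.8,3,0,0,0,0],[-1.8,3,0,0,0,0]]' 0; done
python3 -m jog '[[-1.8,3,0,0,0,0],[-1.8,3,0,0,0,0],[-1.8,3,0,0,0,0],[-1.8,3,0,0,0,0],[-1.8,3,0,0,0,0]]'
python3 -m jog '[[-1.8,3,0,0,0,0],[-1.8,3,0,0,0,0],[-1.8,3,0,0,0,0],[-1.8,3,0,0,0,0],[-1.8,3,0,0,0,0]]'
python3 -c "
from h import *
go([.668,.02,.30])"
```

```text
time_s: 0.98
tcp_pos: [0.3732, -0.4125, 0.3222]
ee_rot: [[-0.999, 0.039, -0.0], [0.039, 0.999, 0.001], [0.0, 0.001, -1.0]]
wrist_force: [0.6, -0.0, 0.2]
gripper_width: 0.323
time_s: 1.4
tcp_pos: [0.4689, -0.266, 0.3224]
ee_rot: [[-0.999, 0.039, -0.0], [0.039, 0.999, 0.0], [0.0, 0.0, -1.0]]
wrist_force: [1.9, 0.2, -0.5]
gripper_width: 0.019
time_s: 1.82
tcp_pos: [0.5647, -0.1196, 0.3224]
ee_rot: [[-0.999, 0.038, -0.0], [0.038, 0.999, 0.0], [0.0, 0.0, -1.0]]
wrist_force: [0.4, 0.6, 0.5]
gripper_width: 0.006
t 1.82 tcp [ 0.5647 -0.1196  0.3224] F [0.39 0.56 0.46] d cm(tool now) [-9.79 14.34  2.23] w [ 0.01 -0.03  0.3 ] d in target frame [-9.71 14.39  2.24]
```

```bash
python3 -m jog '[[-2,2.9,0,0,0,0],[-2,2.9,0,0,0,0.3],[-2,2.9,0,0,0,0],[-2,2.9,0,0,0,0],[-1.8,2.8,0,0,0,0]]'
python3 -c "
from h import *
go([.668,.017,.20])
for n in ('wrist','scene','top'): snap(n,n+'1')
go([.668,.017,.20])
a=np.hstack([load('scene1')['frame'],load('wrist1')['frame']])[:,:,::-1]; cv2.imwrite('pics/c1.png',cv2.resize(a,(800,300),interpolation=cv2.INTER_AREA))
"
```

```text
time_s: 2.23
tcp_pos: [0.6689, 0.0202, 0.3219]
ee_rot: [[-0.999, 0.043, -0.001], [0.043, 0.999, -0.0], [0.001, -0.0, -1.0]]
wrist_force: [-0.8, 0.2, -0.2]
gripper_width: 0.005
t 2.23 tcp [0.6689 0.0202 0.3219] F [-0.85  0.19 -0.16] d cm(tool now) [ 0.07 -0.33 12.19] w [-0.   -0.05  0.01] d in target frame [ 0.08 -0.33 12.19]
t 2.38 tcp [0.6688 0.0207 0.3203] F [-0.48 -0.94 -0.47] d cm(tool now) [ 0.03 -0.36 12.03] w [-0.03 -0.18  0.15] d in target frame [ 0.06 -0.37 12.03]
```

View pics/c1.png

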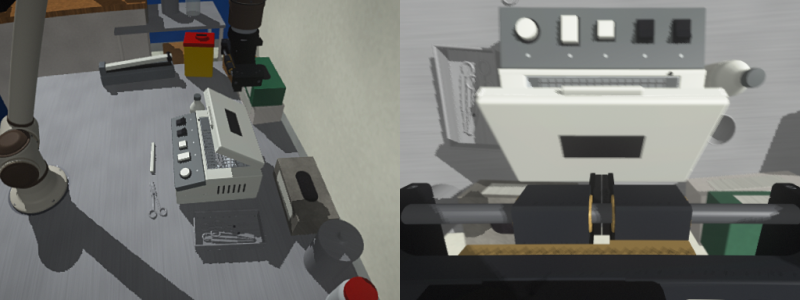

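View pics/wrist1.png

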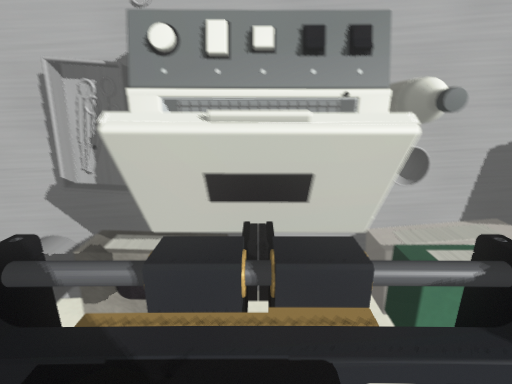

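```bash
python3 - <<'E'
from h import *
t=load("top0");s=load("scene0");w=load("wrist1")
T=np.array(w["world_to_cam"]);print("wristcam",-T[:3,:3].T@T[:3,3])
g=cv2.cvtColor(w["frame"][8:90,125:395],cv2.COLOR_RGB2GRAY)
for nm,m in(("white",g>150),("black",g<35)):
    n,l,st,c=cv2.connectedComponentsWithStats(m.astype(np.uint8))
    for i in range(1,n):
        if st[i,4]>5: print(nm,st[i]+[125,8,0,0,0],(c[i]+[125,8]).round(1))
E
```

```text
wristcam [0.58818133 0.02344229 0.48453129]
white [147   8 248  75 661] [331.4  26.3]
white [206  19  22  35 755] [216.5  35.9]
white [147  22  29  27 592] [161.   35.4]
white [252  25  23  23 493] [263.4  35.9]
white [125  26   2  26  35] [125.3  40.7]
white [161  68   6   6  24] [163.5  70.3]
white [214  69   7   5  25] [217.4  71. ]
white [260  69   6   5  25] [262.6  71. ]
white [310  69   7   5  28] [313.1  71.1]
white [357  68   6   7  28] [359.6  70.9]
white [126  88 266   2 486] [251.7  88.5]
```

```bash
python3 - <<'E'
from h import *
t=load("top0");s=load("scene0");w=load("wrist1")
T=lambda p:(p[0]/4+170-.375,p[1]/4+80-.375)
S=lambda p:(p[0]/3.7+195-.365,p[1]/3.7+105-.365)
pts=dict(led1=((122,384),(182,176),(359.6,70.9)),led2=((222,390),(188,227),(313.1,71.1)),led3=((331,395),(194,286),(262.6,71)),led4=((430,399),(204,345),(217.4,71)),led5=((547,405),(212,419),(163.5,70.3)),
short=((329,462),(146,296),(263,36.3)),long=((428,468),(150,353),(216.5,36.2)),start=((545,473),(156,427),(161,36)))
for k,(a,b,c) in pts.items():
    ra,rb,rc=ray(t,T(a)),ray(s,S(b)),ray(w,c)
    print(k,tri([ra,rb,rc]).round(4),tri([ra,rc]).round(4),tri([rb,rc]).round(4), (onz(w,c,.115)).round(4),onz(t,T(a),.115).round(4))
E
```

```text
led1 [0.5524 0.1466 0.1203] [0.5524 0.1464 0.1214] [0.5528 0.1488 0.1182] [0.5526 0.1498 0.115 ] [0.5526 0.146  0.115 ]
led2 [0.5497 0.0909 0.1185] [0.5497 0.0911 0.1164] [0.5501 0.0926 0.1171] [0.5502 0.0929 0.115 ] [0.5493 0.0897 0.115 ]
led3 [0.5466 0.0299 0.1184] [0.547  0.0299 0.1131] [0.5468 0.031  0.1175] [0.5473 0.0309 0.115 ] [0.5467 0.0288 0.115 ]
led4 [ 0.5449 -0.0253  0.1172] [ 0.5448 -0.0258  0.1124] [ 0.5453 -0.0244  0.1168] [ 0.5449 -0.0247  0.115 ] [ 0.5446 -0.0264  0.115 ]
led5 [ 0.5414 -0.0904  0.1182] [ 0.5415 -0.0915  0.1134] [ 0.5417 -0.0897  0.1179] [ 0.5415 -0.0906  0.115 ] [ 0.5415 -0.0917  0.115 ]
short [0.5102 0.0311 0.1128] [0.5092 0.0313 0.1136] [0.5106 0.0324 0.112 ] [0.5095 0.0328 0.115 ] [0.5089 0.0297 0.115 ]
long [ 0.5072 -0.0239  0.1134] [ 0.5062 -0.0242  0.1098] [ 0.5078 -0.0229  0.1131] [ 0.5071 -0.0224  0.115 ] [ 0.5058 -0.0252  0.115 ]
start [ 0.5043 -0.0891  0.1146] [ 0.5036 -0.0901  0.1103] [ 0.5049 -0.0883  0.1145] [ 0.5043 -0.0881  0.115 ] [ 0.5032 -0.0902  0.115 ]
```

```bash
python3 -m jog '[[0,0,1.8,0,0,0],[0,0,1.8,0,0,0],[0,0,1.8,0,0,0],[0,0,1.8,0,0,0],[0,0,1.8,0,0,0]]'
python3 -m jog '[[0,0,0.4,0,0,0],[0,0,0.4,0,0,0],[0,0,0.4,0,0,0],[0,0,0.4,0,0,0],[0,0,0.4,0,0,0]]'
python3 -m jog '[[0,0,0.3,0,0,0],[0,0,0.3,0,0,0],[0,0,0.3,0,0,0],[0,0,0.3,0,0,0],[0,0,0.3,0,0,0]]'
```

```text
time_s: 2.8
tcp_pos: [0.6673, 0.0173, 0.2321]
ee_rot: [[-0.999, 0.045, -0.0], [0.045, 0.999, -0.0], [0.0, -0.0, -1.0]]
wrist_force: [0.1, -1.1, -0.0]
gripper_width: 0.006
time_s: 3.22
tcp_pos: [0.6686, 0.0184, 0.2134]
ee_rot: [[-0.999, 0.044, 0.002], [0.044, 0.999, 0.0], [-0.002, 0.0, -1.0]]
wrist_force: [-0.4, 0.0, 1.2]
gripper_width: 0.007
time_s: 3.63
tcp_pos: [0.6684, 0.0186, 0.1979]
ee_rot: [[-0.999, 0.044, 0.001], [0.044, 0.999, 0.0], [-0.001, 0.0, -1.0]]
wrist_force: [-0.3, -0.2, 3.0]
gripper_width: 0.003
```

```bash
python3 -m jog '[[0,0,0.3,0,0,0],[0,0,0.3,0,0,0],[0,0,0.3,0,0,0],[0,0,0.3,0,0,0],[0,0,0.3,0,0,0]]'
python3 -m jog '[[0,0,0.3,0,0,0],[0,0,0.3,0,0,0],[0,0,0.3,0,0,0],[0,0,0.2,0,0,0],[0,0,0.2,0,0,0]]'
python3 -m jog '[[0,0,0.2,0,0,0],[0,0,0.2,0,0,0],[0,0,0.1,0,0,0],[0,0,0.1,0,0,0],[0,0,0.1,0,0,0]]'
```

```text
time_s: 4.05
tcp_pos: [0.6679, 0.0185, 0.1821]
ee_rot: [[-0.999, 0.044, -0.001], [0.044, 0.999, -0.0], [0.001, -0.0, -1.0]]
wrist_force: [-1.1, -0.2, 2.5]
gripper_width: 0.008
time_s: 4.47
tcp_pos: [0.6678, 0.0185, 0.1691]
ee_rot: [[-0.999, 0.044, -0.001], [0.044, 0.999, -0.0], [0.001, -0.0, -1.0]]
wrist_force: [-1.8, -0.0, 3.5]
gripper_width: 0.01
time_s: 4.88
tcp_pos: [0.668, 0.0185, 0.1624]
ee_rot: [[-0.999, 0.044, -0.0], [0.044, 0.999, -0.0], [0.0, -0.0, -1.0]]
wrist_force: [-2.7, -0.1, 3.6]
gripper_width: 0.007
```

```bash
python3 -m jog '[[0,0,0.1,0,0,0],[0,0,0.1,0,0,0],[0,0,0,0,0,0],[0,0,0,0,0,0],[0,0,0,0,0,0]]'
python3 -m jog '[[0,0,0.1,0,0,0],[0,0,0.1,0,0,0],[0,0,0,0,0,0],[0,0,0,0,0,0],[0,0,0,0,0,0]]'
```

```text
time_s: 5.3
tcp_pos: [0.6682, 0.0185, 0.1605]
ee_rot: [[-0.999, 0.044, 0.0], [0.044, 0.999, 0.0], [-0.0, 0.0, -1.0]]
wrist_force: [-0.9, 0.2, 2.1]
gripper_width: 0.007
time_s: 5.72
tcp_pos: [0.6683, 0.0185, 0.1604]
ee_rot: [[-0.999, 0.043, 0.001], [0.043, 0.999, -0.0], [-0.001, -0.0, -1.0]]
wrist_force: [-4.1, 0.4, 8.5]
gripper_width: 0.003
```

```bash
python3 -m jog '[[0,0,0.15,0,0,0],[0,0,0,0,0,0],[0,0,-1,0,0,0],[0,0,-2,0,0,0],[0,0,-3,0,0,0]]'
python3 -m jog '[[2,0,-3,0,0,0],[2.5,0,-3,0,0,0],[3,0,-2,0,0,0],[3,0,0,0,0,0],[0,0,0,0,0,0]]'
python3 - <<'E'
from h import *
for n in ('wrist','scene','top'): snap(n,n+'2')
a=load('wrist2')['frame'];cv2.imwrite('pics/w2.png',cv2.resize(a[:,:,::-1],None,fx=1.5,fy=1.5))
E
```

```text
time_s: 6.13
tcp_pos: [0.6669, 0.0186, 0.2141]
ee_rot: [[-0.999, 0.044, -0.006], [0.044, 0.999, -0.0], [0.006, -0.0, -1.0]]
wrist_force: [0.0, -0.1, -0.4]
gripper_width: 0.004
time_s: 6.55
tcp_pos: [0.5598, 0.0232, 0.2994]
ee_rot: [[-0.999, 0.043, 0.003], [0.043, 0.999, 0.002], [-0.003, 0.002, -1.0]]
wrist_force: [-1.0, -0.4, -0.4]
gripper_width: 0.002
```

View pics/w2.png

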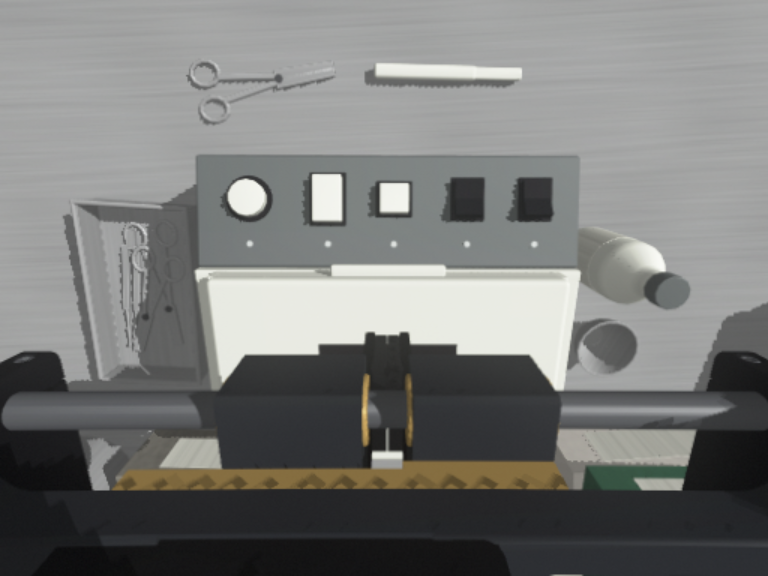

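View pics/scene2.png

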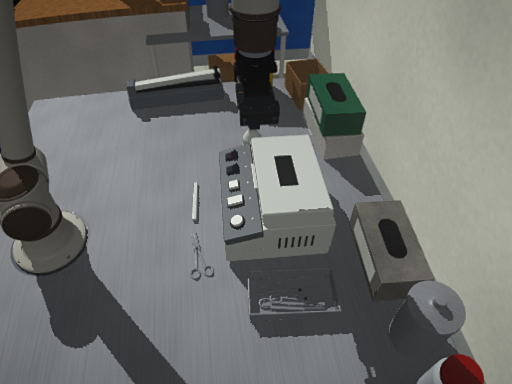

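```bash
python3 - <<'E'
from h import *
w=load("wrist2")
a=w["frame"][95:185,320:400,::-1]; cv2.imwrite("pics/w2c.png",cv2.resize(a,None,fx=6,fy=6,interpolation=cv2.INTER_CUBIC))
for nm,uv,z in(("pivot?",(535/1.5,199/1.5),.108),("front",(535/1.5,178/1.5),.108),("back",(535/1.5,219/1.5),.115),("backlow",(535/1.5,219/1.5),.110),("short",(394/1.5,198/1.5),.113),("start",(247/1.5,197/1.5),.113),("led1",(534/1.5,244/1.5),.118),("led3",(394/1.5,244/1.5),.118)):
    print(nm,onz(w,uv,z).round(4))
E
```

```text
pivot? [0.517  0.1492 0.108 ]
front [0.5    0.1481 0.108 ]
back [0.5326 0.1478 0.115 ]
backlow [0.5334 0.1495 0.11  ]
short [0.5105 0.0313 0.113 ]
start [ 0.5046 -0.0895  0.113 ]
led1 [0.5531 0.1472 0.118 ]
led3 [0.548  0.0298 0.118 ]
```

View pics/w2c.png

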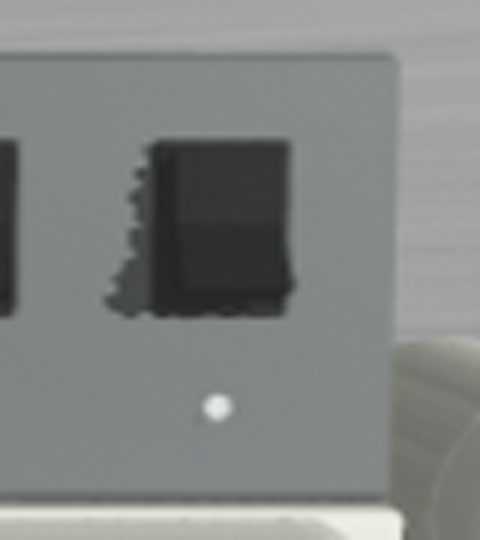

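```bash
python3 -c "
from h import *
go([.5155,.147,.160],.26)"
```

```text
t 6.7 tcp [0.5636 0.0233 0.297 ] F [ 0.34 -0.08  0.86] d cm(tool now) [ 5.36 12.14 13.7 ] w [ 3.000e-02 -1.484e+01 -1.000e-02] d in target frame [ 8.69 12.15 11.87]
```

```bash
python3 -m jog '[[0,2.43,0,0,-2.97,0],[0,2.43,0,0,-2.97,0],[0,2.43,0,0,-2.97,0],[0,2.43,0,0,-2.97,0],[0,2.43,0,0,-2.97,0]]'
python3 -m jog '[[2,0,2.3,0,0,0],[2,0,2.3,0,0,0],[2,0,2.3,0,0,0],[2,0,2.3,0,0,0],[0,0,0,0,0,0]]'
python3 -c "
from h import *
go([.526,.147,.120],.26)"
```

```text
time_s: 7.12
tcp_pos: [0.5699, 0.1462, 0.2963]
ee_rot: [[-0.965, 0.044, 0.258], [0.043, 0.999, -0.011], [-0.258, 0.0, -0.966]]
wrist_force: [0.3, 0.5, 0.0]
gripper_width: 0.011
time_s: 7.53
tcp_pos: [0.5097, 0.1439, 0.1801]
ee_rot: [[-0.969, 0.045, 0.243], [0.041, 0.999, -0.019], [-0.244, -0.009, -0.97]]
wrist_force: [-1.3, -1.1, -1.0]
gripper_width: 0.002
t 7.53 tcp [0.5097 0.1439 0.1801] F [-1.29 -1.1  -1.03] d cm(tool now) [-0.1   0.43  6.22] w [-0.5  -0.8   0.06] d in target frame [-0.01  0.38  6.22]
```

```bash
python3 -m jog '[[0,0.3,1,0,0,0],[0,0,1,0,0,0],[0,0,1,0,0,0],[0,0,0.8,0,0,0],[0,0,0.4,0,0,0]]'
python3 -c "
from h import *
go([.526,.147,.120],.26); snap('wrist','w3')"
```

```text
time_s: 7.95
tcp_pos: [0.5272, 0.1497, 0.1465]
ee_rot: [[-0.966, 0.044, 0.256], [0.043, 0.999, -0.012], [-0.256, -0.0, -0.967]]
wrist_force: [0.1, 0.4, -0.1]
gripper_width: 0.004
t 7.95 tcp [0.5272 0.1497 0.1465] F [ 0.11  0.37 -0.05] d cm(tool now) [ 0.78 -0.28  2.53] w [-0.03 -0.05 -0.03] d in target frame [ 0.79 -0.28  2.53]
```

View pics/w3.png

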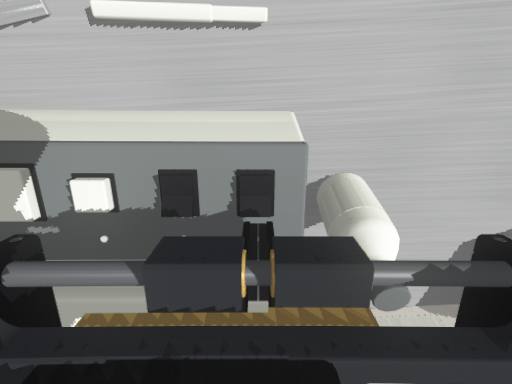

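```bash
python3 -m jog '[[0.4,-0.15,0.2,0,0,0],[0.4,-0.15,0.2,0,0,0],[0,0,0.3,0,0,0],[0,0,0.3,0,0,0],[0,0,0.2,0,0,0]]'
python3 -c "
from h import *
go([.526,.147,.120],.26); snap('wrist','w4')"
```

```text
time_s: 8.42
tcp_pos: [0.5211, 0.1466, 0.1334]
ee_rot: [[-0.966, 0.044, 0.256], [0.042, 0.999, -0.011], [-0.257, 0.0, -0.966]]
wrist_force: [-0.8, 0.4, -0.3]
gripper_width: 0.003
t 8.42 tcp [0.5211 0.1466 0.1334] F [-0.76  0.38 -0.33] d cm(tool now) [-0.13  0.06  1.42] w [ 0.02 -0.02 -0.  ] d in target frame [-0.13  0.06  1.42]
```

View pics/w4.png

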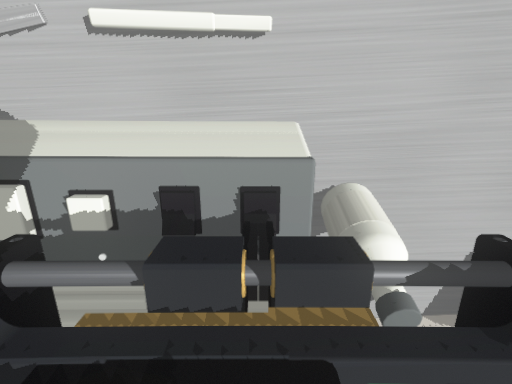

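```bash
python3 -m jog '[[-0.1,0.05,0.2,0,0,0],[0,0,0.2,0,0,0],[0,0,0.2,0,0,0],[0,0,0.2,0,0,0],[0,0,0.1,0,0,0]]'
python3 -m jog '[[0,0,0.15,0,0,0],[0,0,0.15,0,0,0],[0,0,0.15,0,0,0],[0,0,0.1,0,0,0],[0,0,0,0,0,0]]'
python3 -c "
from h import *
go([.526,.147,.120],.26)"
```

```text
time_s: 8.88
tcp_pos: [0.5243, 0.1469, 0.1247]
ee_rot: [[-0.966, 0.044, 0.256], [0.042, 0.999, -0.011], [-0.256, -0.0, -0.967]]
wrist_force: [0.2, 0.1, 1.7]
gripper_width: 0.007
time_s: 9.3
tcp_pos: [0.5261, 0.1472, 0.1197]
ee_rot: [[-0.965, 0.044, 0.257], [0.042, 0.999, -0.011], [-0.257, 0.001, -0.966]]
wrist_force: [0.5, -0.4, 2.1]
gripper_width: 0.005
t 9.3 tcp [0.5261 0.1472 0.1197] F [ 0.55 -0.41  2.08] d cm(tool now) [-0.   -0.02 -0.03] w [ 0.04 -0.01 -0.01] d in target frame [-0.   -0.02 -0.03]
```

Contact around z 0.125; rocker is moving at about 2 N. Press on until it stops.

```bash
python3 -m jog '[[0,0,0.1,0,0,0],[0,0,0.1,0,0,0],[0,0,0.1,0,0,0],[0,0,0,0,0,0],[0,0,0,0,0,0]]'
python3 -m jog '[[0,0,0.1,0,0,0],[0,0,0.1,0,0,0],[0,0,0,0,0,0],[0,0,0,0,0,0],[0,0,0,0,0,0]]'
```

```text
time_s: 9.72
tcp_pos: [0.5263, 0.1472, 0.1193]
ee_rot: [[-0.965, 0.043, 0.258], [0.042, 0.999, -0.011], [-0.258, 0.0, -0.966]]
wrist_force: [-12.0, 0.2, 20.5]
gripper_width: 0.005
time_s: 10.13
tcp_pos: [0.5265, 0.1471, 0.1191]
ee_rot: [[-0.965, 0.043, 0.259], [0.042, 0.999, -0.011], [-0.26, 0.0, -0.966]]
wrist_force: [-21.8, 2.2, 33.7]
gripper_width: 0.002
```

```bash
python3 -m jog '[[0,0,-0.5,0,0,0],[0,0,-1,0,0,0],[0,0,-1.5,0,0,0],[0,0,-2,0,0,0],[0,0,-1,0,0,0]]'
python3 -c "
from h import *
w=snap('wrist','w5'); cv2.imwrite('pics/w5c.png',cv2.resize(w['frame'][100:240,:330,::-1],None,fx=2.4,fy=2.4,interpolation=cv2.INTER_CUBIC))
n=-target(.26)[:,2]; go(np.array([.5105,.031,.113])+.02*n,.26)"
```

```text
time_s: 10.55
tcp_pos: [0.5113, 0.1478, 0.174]
ee_rot: [[-0.966, 0.044, 0.257], [0.042, 0.999, -0.01], [-0.257, 0.001, -0.966]]
wrist_force: [1.0, 0.1, -0.2]
gripper_width: 0.008
t 10.6 tcp [0.5119 0.1483 0.1756] F [-0.29 -0.1   0.88] d cm(tool now) [  1.26 -11.74   4.11] w [ 0.16  0.14 -0.02] d in target frame [  1.25 -11.73   4.14]
```

View pics/w5c.png

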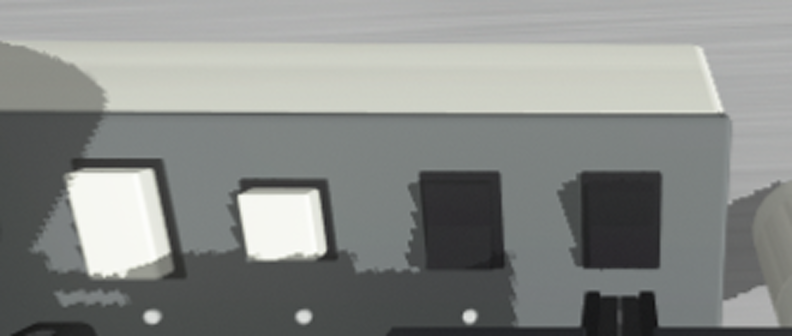

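```bash
python3 -m jog '[[0.25,-2.35,0,0,0,0],[0.25,-2.35,0,0,0,0],[0.25,-2.35,0,0,0,0],[0.25,-2.35,0,0,0,0],[0.25,-2.35,0,0,0,0]]'
python3 -m jog '[[0,0,0.8,0,0,0],[0,0,0.8,0,0,0],[0,0,0.8,0,0,0],[0,0,0.8,0,0,0],[0,0,0.4,0,0,0]]'
python3 -c "
from h import *
w=snap('wrist','w6')
go(np.array([.5105,.031,.113]),.26)"
```

```text
time_s: 11.02
tcp_pos: [0.4932, 0.0294, 0.1683]
ee_rot: [[-0.966, 0.044, 0.254], [0.042, 0.999, -0.012], [-0.254, -0.001, -0.967]]
wrist_force: [-0.1, -0.3, 1.0]
gripper_width: 0.009
time_s: 11.43
tcp_pos: [0.5033, 0.0306, 0.1328]
ee_rot: [[-0.966, 0.043, 0.253], [0.041, 0.999, -0.012], [-0.254, -0.001, -0.967]]
wrist_force: [-0.1, -1.0, 0.7]
gripper_width: 0.002
t 11.48 tcp [0.5031 0.0305 0.1325] F [-0.86 -0.03 -0.47] d cm(tool now) [-0.22  0.09  2.08] w [-0.08 -0.24  0.05] d in target frame [-0.21  0.09  2.08]
```

View pics/w6.png

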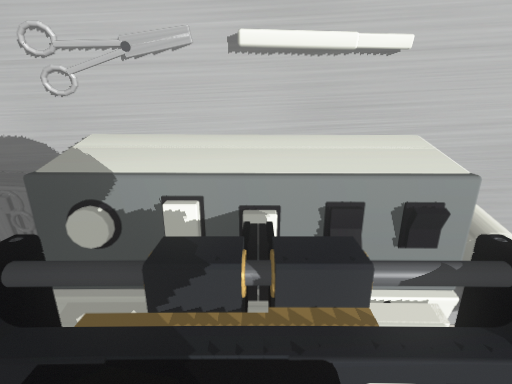

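```bash
python3 -m jog '[[-0.2,0.1,0.4,0,0,0],[0,0,0.4,0,0,0],[0,0,0.3,0,0,0],[0,0,0.2,0,0,0],[0,0,0.2,0,0,0]]'
python3 -m jog '[[0,0,0.1,0,0,0],[0,0,0.1,0,0,0],[0,0,0.1,0,0,0],[0,0,0.1,0,0,0],[0,0,0.1,0,0,0]]'
python3 -m jog '[[0,0,0.1,0,0,0],[0,0,0.1,0,0,0],[0,0,0.1,0,0,0],[0,0,0.1,0,0,0],[0,0,0,0,0,0]]'
```

```text
time_s: 11.9
tcp_pos: [0.5095, 0.0311, 0.1206]
ee_rot: [[-0.966, 0.044, 0.256], [0.042, 0.999, -0.011], [-0.256, 0.0, -0.967]]
wrist_force: [0.4, 0.5, -0.1]
gripper_width: 0.0
time_s: 12.32
tcp_pos: [0.5106, 0.0309, 0.1161]
ee_rot: [[-0.966, 0.044, 0.256], [0.042, 0.999, -0.011], [-0.256, 0.0, -0.967]]
wrist_force: [-2.5, -0.1, 2.7]
gripper_width: 0.007
time_s: 12.73
tcp_pos: [0.5114, 0.0309, 0.1137]
ee_rot: [[-0.965, 0.044, 0.257], [0.042, 0.999, -0.012], [-0.257, -0.0, -0.966]]
wrist_force: [-12.7, 2.8, 16.8]
gripper_width: 0.004
```

```bash
python3 -m jog '[[0,0,0,0,0,0],[0,0,0,0,0,0],[0,0,0,0,0,0],[0,0,0,0,0,0],[0,0,0,0,0,0]]'
python3 -m jog '[[0,0,0.05,0,0,0],[0,0,0.05,0,0,0],[0,0,0,0,0,0],[0,0,0,0,0,0],[0,0,0,0,0,0]]'
```

```text
time_s: 13.15
tcp_pos: [0.5114, 0.0308, 0.1137]
ee_rot: [[-0.965, 0.044, 0.257], [0.042, 0.999, -0.012], [-0.257, -0.0, -0.966]]
wrist_force: [-12.5, 3.1, 17.1]
gripper_width: 0.004
time_s: 13.57
tcp_pos: [0.5114, 0.0308, 0.1137]
ee_rot: [[-0.965, 0.044, 0.258], [0.042, 0.999, -0.012], [-0.258, -0.0, -0.966]]
wrist_force: [-17.5, 4.4, 25.0]
gripper_width: 0.006
```

```bash
python3 -m jog '[[0,0,-0.5,0,0,0],[0,0,-1,0,0,0],[0,0,-1.5,0,0,0],[0.5,-1,-2,0,0,0],[0.5,-1,-2,0,0,0]]'
python3 -c "
from h import *
w=snap('wrist','w7'); cv2.imwrite('pics/w7c.png',cv2.resize(w['frame'][100:260,30:480,::-1],None,fx=1.75,fy=1.75,interpolation=cv2.INTER_CUBIC))
go(np.array([.5045,-.0895,.114]),.26)"
```

```text
time_s: 13.98
tcp_pos: [0.4834, 0.0122, 0.1764]
ee_rot: [[-0.966, 0.043, 0.255], [0.042, 0.999, -0.011], [-0.256, -0.0, -0.967]]
wrist_force: [0.3, -0.3, -0.2]
gripper_width: 0.005
t 14.03 tcp [0.4834 0.0114 0.1801] F [-0.81 -1.58  2.03] d cm(tool now) [ -0.75 -10.     7.03] w [ 0.1   0.21 -0.04] d in target frame [-0.77 -9.99  7.04]
```

View pics/w7c.png

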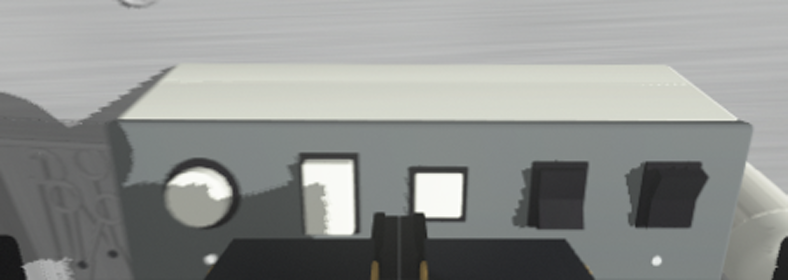

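```bash
python3 -m jog '[[-0.15,-2,0,0,0,0],[-0.15,-2,0,0,0,0],[-0.15,-2,0,0,0,0],[-0.15,-2,0,0,0,0],[-0.15,-2,0,0,0,0]]'
python3 -m jog '[[0,0,1.2,0,0,0],[0,0,1.2,0,0,0],[0,0,1.2,0,0,0],[0,0,0.8,0,0,0],[0,0,0.4,0,0,0]]'
python3 -c "
from h import *
w=snap('wrist','w8')
go(np.array([.5045,-.0895,.114]),.26)"
```

```text
time_s: 14.45
tcp_pos: [0.4866, -0.089, 0.1781]
ee_rot: [[-0.966, 0.044, 0.257], [0.042, 0.999, -0.011], [-0.257, 0.0, -0.966]]
wrist_force: [0.5, 0.1, 0.6]
gripper_width: 0.003
time_s: 14.87
tcp_pos: [0.4984, -0.0888, 0.1304]
ee_rot: [[-0.966, 0.044, 0.254], [0.043, 0.999, -0.012], [-0.254, -0.0, -0.967]]
wrist_force: [0.5, -0.5, -1.4]
gripper_width: 0.007
t 14.92 tcp [ 0.4983 -0.0888  0.1302] F [ 0.11  0.92 -0.33] d cm(tool now) [-0.19 -0.04  1.72] w [-0.03 -0.19 -0.01] d in target frame [-0.19 -0.05  1.72]
```

View pics/w8.png

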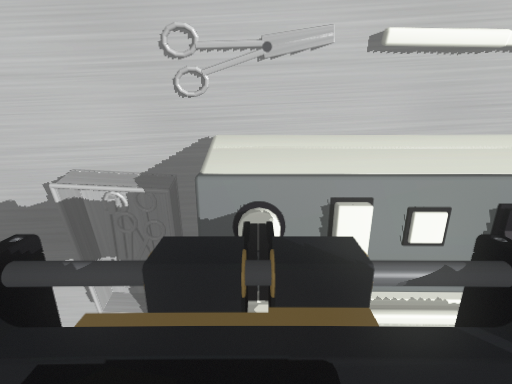

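```bash
python3 -m jog '[[-0.2,0,0.3,0,0,0],[0,0,0.2,0,0,0],[0,0,0.2,0,0,0],[0,0,0.1,0,0,0],[0,0,0.1,0,0,0]]'
python3 -m jog '[[0,0,0.1,0,0,0],[0,0,0.1,0,0,0],[0,0,0.1,0,0,0],[0,0,0.1,0,0,0],[0,0,0.1,0,0,0]]'
python3 -m jog '[[0,0,0.1,0,0,0],[0,0,0.1,0,0,0],[0,0,0.05,0,0,0],[0,0,0,0,0,0],[0,0,0,0,0,0]]'
```

```text
time_s: 15.33
tcp_pos: [0.503, -0.0888, 0.1237]
ee_rot: [[-0.966, 0.044, 0.257], [0.042, 0.999, -0.011], [-0.257, 0.0, -0.966]]
wrist_force: [-0.3, 0.2, 0.5]
gripper_width: 0.006
time_s: 15.75
tcp_pos: [0.5042, -0.0889, 0.1188]
ee_rot: [[-0.966, 0.044, 0.256], [0.042, 0.999, -0.011], [-0.256, -0.0, -0.967]]
wrist_force: [0.2, -0.7, 1.1]
gripper_width: 0.003
time_s: 16.17
tcp_pos: [0.5049, -0.0889, 0.1164]
ee_rot: [[-0.966, 0.044, 0.256], [0.042, 0.999, -0.011], [-0.256, -0.0, -0.967]]
wrist_force: [-1.3, -0.1, 2.5]
gripper_width: 0.002
```

```bash
python3 -m jog '[[0,0,0.1,0,0,0],[0,0,0.1,0,0,0],[0,0,0.05,0,0,0],[0,0,0,0,0,0],[0,0,0,0,0,0]]'
python3 -m jog '[[0,0,0.1,0,0,0],[0,0,0.05,0,0,0],[0,0,0,0,0,0],[0,0,0,0,0,0],[0,0,0,0,0,0]]'
```

```text
time_s: 16.58
tcp_pos: [0.5055, -0.0889, 0.114]
ee_rot: [[-0.966, 0.044, 0.256], [0.042, 0.999, -0.011], [-0.256, 0.0, -0.967]]
wrist_force: [-2.4, 0.2, 3.1]
gripper_width: 0.007
time_s: 17.0
tcp_pos: [0.5056, -0.089, 0.1136]
ee_rot: [[-0.966, 0.044, 0.257], [0.042, 0.999, -0.011], [-0.257, -0.0, -0.966]]
wrist_force: [-7.2, 2.6, 14.3]
gripper_width: 0.007
```

Fully down (hard stop, 14 N). Release and back off.

```bash
python3 -m jog '[[0,0,-0.3,0,0,0],[0,0,-0.6,0,0,0],[0,0,-1,0,0,0],[0,0,-1.5,0,0,0],[0,0,-2,0,0,0]]'
python3 -m jog '[[0,0,-3,0,0,0],[0,0.5,-3,0,0,0],[0,2,-2,0,0,0],[0,2.5,-1,0,0,0],[0,2,0,0,0,0]]'
python3 -m jog '[[0,0,0,0,0,0],[0,0,0,0,0,0],[0,0,0,0,0,0],[0,0,0,0,0,0],[0,0,0,0,0,0]]'
python3 -c "
from h import *
w=snap('wrist','w9'); cv2.imwrite('pics/w9c.png',cv2.resize(w['frame'][:300,:,::-1],None,fx=1.5,fy=1.5,interpolation=cv2.INTER_CUBIC));s=snap('scene','s9');snap('top','t9')
cv2.imwrite('pics/s9c.png',cv2.resize(s['frame'][105:295,170:345,::-1],None,fx=3,fy=3,interpolation=cv2.INTER_CUBIC))"
```

```text
time_s: 17.42
tcp_pos: [0.491, -0.0885, 0.1637]
ee_rot: [[-0.967, 0.044, 0.253], [0.043, 0.999, -0.012], [-0.253, -0.0, -0.968]]
wrist_force: [0.1, -1.0, 0.8]
gripper_width: 0.005
time_s: 17.83
tcp_pos: [0.473, -0.0163, 0.2549]
ee_rot: [[-0.964, 0.044, 0.262], [0.043, 0.999, -0.009], [-0.262, 0.002, -0.965]]
wrist_force: [0.6, 0.0, -0.3]
gripper_width: 0.006
time_s: 18.25
tcp_pos: [0.4719, -0.0181, 0.2512]
ee_rot: [[-0.966, 0.045, 0.255], [0.043, 0.999, -0.012], [-0.255, -0.0, -0.967]]
wrist_force: [0.3, 0.0, -0.2]
gripper_width: 0.004
```

View pics/w9c.png

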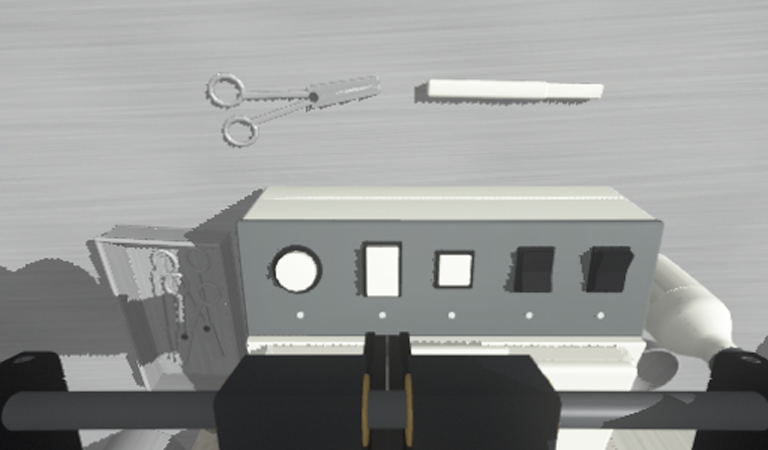

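View pics/s9c.png

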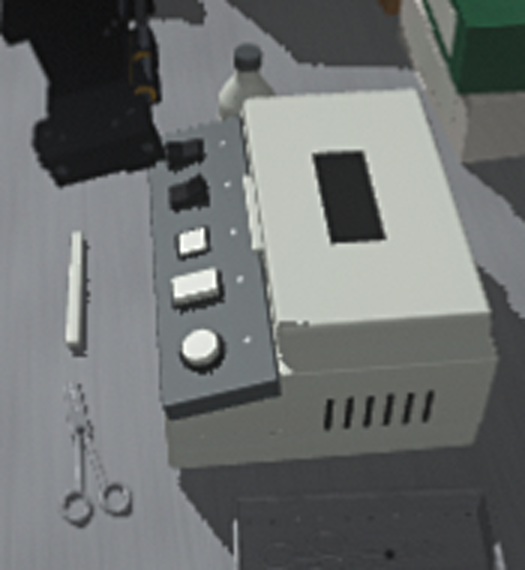

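View pics/t9.png

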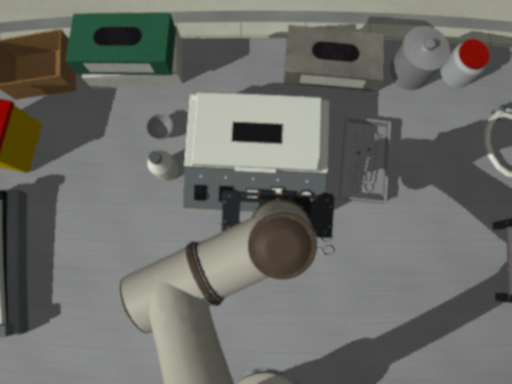

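The scene view shows the lid flat and shut. On the panel, the power rocker's front end is up, unlike the fan rocker, so it is on. The short key is sunk and the start key is raised again. The long key is unchanged and the loose things are where they were. I'm handing the job in.

```bash
python3 -c "
from station import finish_job,sense
print(sense()['wrist_force'],sense()['time_s']); print(finish_job())"
```

```text
[-0.02886764  0.37183982  0.60836983] 18.4
the job is handed in; nothing more can be done
None
```

I did the four steps in order with the fingers closed and handed the job in at 18.4 s. No verdict was given.

| Step | Where it stopped | Force there |
|---|---|---|
| Lid pushed down | TCP at z = 0.160 m, the given height for shut | about 9 N when last read; I then commanded 1.5 mm more with no reading |
| Power rocker, back end | after about 5 mm | about 40 N |
| Short-programme key | hard stop, stayed in | about 31 N |
| Start key | hard stop, then released | about 16 N |

- **Forces:** The rocker and short-key forces built up after each had already hit its stop. That is more than a light touch, but under the 60 N limit.
- **Last pictures:** The lid is flat and the power rocker is tilted the opposite way to the fan rocker. The short key is sunk, and the start and long keys stand up. The scissors, brush, tray, bottle and gallipot look unmoved. The clamp and tweezers are under the shut lid, so I couldn't check them.
- **Arm:** The hand was about 13 cm clear of the panel, with a wrist force under 1 N.
- **Disagreement:** The fingertip met the controls about 3 to 6 mm higher than the cameras had indicated. I went by force and the travel to the stop instead.

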